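# Feel out the hardened flask plug, reject it and stopper the culture flask

## Task

One of the three sponge plugs in the blue drying rack has gone hard in the autoclave. Starting with the plug nearest the robot and working along the row, press the crown of each one straight down by about 4 mm (never more than 6) and hold it there a moment to feel how it resists. Then put the hard plug in the steel tray, push one of the two supple plugs fully home in the mouth of the culture flask just as gently, and leave the other in the rack; let nothing else on the bench be knocked.

Things in the scene. Friction and masses are not known exactly. Their poses are not given: they have to be found in the camera images.
- plug_rack: blue plastic drying rack, fixed, 164 x 70 x 36 mm; origin under its centre, x along the row of three holes and away from the robot, z up. Plate top at z = 36 mm, holes 35 mm across right through the 10 mm plate, 52 mm apart; the plug feet hang 12 mm above the bench
- rack_hole_1 (a point): centre of the hole nearest the robot, at the plate's top face (rack x = -52 mm)
- rack_hole_2 (a point): centre of the middle hole, at the plate's top face
- rack_hole_3 (a point): centre of the hole farthest from the robot, at the plate's top face (rack x = +52 mm)
- plug_a: cream silicone sponge flask plug, one of three alike, 47 g. Origin: centre of its underside, z up its axis. Stem 31 mm across, z = 0 to 24 mm, lowest 5 mm chamfered to 24 mm across; collar 42 mm across, z = 24 to 30 mm, rests on the rack plate; above it the crown, 32 mm across: press it, and grip the plug by it. Crown top at z = 48 to 52 mm, differing from plug to plug
- plug_b: cream silicone sponge flask plug, one of three alike, 47 g. Origin: centre of its underside, z up its axis. Stem 31 mm across, z = 0 to 24 mm, lowest 5 mm chamfered to 24 mm across; collar 42 mm across, z = 24 to 30 mm, rests on the rack plate; above it the crown, 32 mm across: press it, and grip the plug by it. Crown top at z = 48 to 52 mm, differing from plug to plug
- plug_c: cream silicone sponge flask plug, one of three alike, 47 g. Origin: centre of its underside, z up its axis. Stem 31 mm across, z = 0 to 24 mm, lowest 5 mm chamfered to 24 mm across; collar 42 mm across, z = 24 to 30 mm, rests on the rack plate; above it the crown, 32 mm across: press it, and grip the plug by it. Crown top at z = 48 to 52 mm, differing from plug to plug
- plug_a_crown (a joint): how far the crown of plug_a is pressed down, m: 0 at rest, 0.010 end stop; springs back when let go. Resistance grows evenly with depth: a supple plug pushes back with 3 to 4 N at 4 mm (0.8 to 0.95 N per mm), the one hard plug with about 11 N (2.6 N per mm). Which of the three is hard cannot be seen, only felt
- plug_b_crown (a joint): how far the crown of plug_b is pressed down, m: 0 at rest, 0.010 end stop; springs back when let go. Resistance grows evenly with depth: a supple plug pushes back with 3 to 4 N at 4 mm (0.8 to 0.95 N per mm), the one hard plug with about 11 N (2.6 N per mm). Which of the three is hard cannot be seen, only felt
- plug_c_crown (a joint): how far the crown of plug_c is pressed down, m: 0 at rest, 0.010 end stop; springs back when let go. Resistance grows evenly with depth: a supple plug pushes back with 3 to 4 N at 4 mm (0.8 to 0.95 N per mm), the one hard plug with about 11 N (2.6 N per mm). Which of the three is hard cannot be seen, only felt
- culture_flask: conical clear glass culture flask with amber set agar in the bottom, loose, about 0.45 kg, 88 mm across the base, 105 mm high; origin under its centre, z up. Its mouth is open (the other flask, with a white stopper, is only clutter)
- flask_mouth (a point): centre of the flask's mouth, level with the lip 105 mm above its foot. The neck is a straight bore about 34 mm across and 35 mm deep, lip 41 mm across outside; a plug is home when its collar lies on the lip (plug origin 24 mm below this point)
- steel_tray: low stainless instrument tray, fixed, 175 x 270 x 23 mm, the reject tray; origin under its centre, x across its short side, y along its long side, floor 2 mm above the bench. Forceps lie across it near y = -66 mm; the half at y > 0 is empty
- brown_dropper: amber dropper bottle with orange-red teat, 36 x 36 x 99 mm, origin under its centre; bystander
- blue_dropper: dark dropper bottle with black teat, 36 x 36 x 99 mm, origin under its centre; bystander
- small_beaker: small clear 100 ml beaker, 56 x 62 x 70 mm, origin under its centre; bystander
Mind the look-alikes: they are no part of the job. Leave any orange or red look-alike of the plug_b alone.

How it is judged (in metres and radians):
On the way, in this order (a step that is already met when the one before it is completed fails the run):
1. the crown of the plug in the nearest hole is held pressed down by 2.8 to 5.7 mm (((value of joint plug_a_crown between 0.0028 and 0.0057 m and horizontal distance between plug_a and rack_hole_1 below 0.012 m) or (value of joint plug_b_crown between 0.0028 and 0.0057 m and horizontal distance between plug_b and rack_hole_1 below 0.012 m) or (value of joint plug_c_crown between 0.0028 and 0.0057 m and horizontal distance between plug_c and rack_hole_1 below 0.012 m))), for 0.2 s.
2. the crown of the plug in the middle hole is held pressed down by 2.8 to 5.7 mm (((value of joint plug_a_crown between 0.0028 and 0.0057 m and horizontal distance between plug_a and rack_hole_2 below 0.012 m) or (value of joint plug_b_crown between 0.0028 and 0.0057 m and horizontal distance between plug_b and rack_hole_2 below 0.012 m) or (value of joint plug_c_crown between 0.0028 and 0.0057 m and horizontal distance between plug_c and rack_hole_2 below 0.012 m))), for 0.2 s.
3. the crown of the plug in the farthest hole is held pressed down by 2.8 to 5.7 mm (((value of joint plug_a_crown between 0.0028 and 0.0057 m and horizontal distance between plug_a and rack_hole_3 below 0.012 m) or (value of joint plug_b_crown between 0.0028 and 0.0057 m and horizontal distance between plug_b and rack_hole_3 below 0.012 m) or (value of joint plug_c_crown between 0.0028 and 0.0057 m and horizontal distance between plug_c and rack_hole_3 below 0.012 m))), for 0.2 s.
At the end, for the whole second after the job is handed in: hard plug in the steel tray; one supple plug home in the flask (within 4 mm of the mouth's centre, collar within 3 mm of the lip, within 7 degrees of straight), the other in a rack hole; crowns sprung back, flask upright, all at rest. Supple is judged by the crown's minute sag under its own weight (((x of plug_a in the frame of steel_tray between -0.078 and 0.078 m and y of plug_a in the frame of steel_tray between -0.125 and 0.125 m and z of plug_a in the frame of steel_tray between -0.005 and 0.04 m) or (x of plug_b in the frame of steel_tray between -0.078 and 0.078 m and y of plug_b in the frame of steel_tray between -0.125 and 0.125 m and z of plug_b in the frame of steel_tray between -0.005 and 0.04 m) or (x of plug_c in the frame of steel_tray between -0.078 and 0.078 m and y of plug_c in the frame of steel_tray between -0.125 and 0.125 m and z of plug_c in the frame of steel_tray between -0.005 and 0.04 m)) and (((horizontal distance between plug_a and flask_mouth below 0.004 m and z of plug_a in the frame of flask_mouth between -0.028 and -0.021 m and angle between the z axis of plug_a and the z axis of culture_flask, either way round below 0.12 rad) and value of joint plug_a_crown above 4e-05 m) or ((horizontal distance between plug_b and flask_mouth below 0.004 m and z of plug_b in the frame of flask_mouth between -0.028 and -0.021 m and angle between the z axis of plug_b and the z axis of culture_flask, either way round below 0.12 rad) and value of joint plug_b_crown above 4e-05 m) or ((horizontal distance between plug_c and flask_mouth below 0.004 m and z of plug_c in the frame of flask_mouth between -0.028 and -0.021 m and angle between the z axis of plug_c and the z axis of culture_flask, either way round below 0.12 rad) and value of joint plug_c_crown above 4e-05 m)) and ((((horizontal distance between plug_a and rack_hole_1 below 0.008 m or horizontal distance between plug_a and rack_hole_2 below 0.008 m or horizontal distance between plug_a and rack_hole_3 below 0.008 m) and z of plug_a in the frame of rack_hole_1 between -0.03 and -0.02 m and angle between plug_a's own z axis and vertical below 0.15 rad) and value of joint plug_a_crown above 4e-05 m) or (((horizontal distance between plug_b and rack_hole_1 below 0.008 m or horizontal distance between plug_b and rack_hole_2 below 0.008 m or horizontal distance between plug_b and rack_hole_3 below 0.008 m) and z of plug_b in the frame of rack_hole_1 between -0.03 and -0.02 m and angle between plug_b's own z axis and vertical below 0.15 rad) and value of joint plug_b_crown above 4e-05 m) or (((horizontal distance between plug_c and rack_hole_1 below 0.008 m or horizontal distance between plug_c and rack_hole_2 below 0.008 m or horizontal distance between plug_c and rack_hole_3 below 0.008 m) and z of plug_c in the frame of rack_hole_1 between -0.03 and -0.02 m and angle between plug_c's own z axis and vertical below 0.15 rad) and value of joint plug_c_crown above 4e-05 m)) and linear speed of each of plug_a, plug_b, plug_c, culture_flask below 0.02 m/s and angle between culture_flask's own z axis and vertical below 0.1 rad and value of joint each of plug_a_crown, plug_b_crown, plug_c_crown below 0.0012 m); the robot touches nothing.
It fails at once if a crown is pressed in by more than 6.5 mm (its cells are crushed) (value of joint any of plug_a_crown, plug_b_crown, plug_c_crown above 0.0065 m).
It fails at once if the flask is tipped by more than 10 degrees or pushed more than 25 mm (angle between culture_flask's own z axis and vertical above 0.18 rad or distance of culture_flask from where it was at the start of the episode above 0.025 m).
It fails at once if a bystander (dropper bottles, small beaker) is moved by more than 20 mm (distance of any of brown_dropper, blue_dropper, small_beaker from where it was at the start of the episode above 0.02 m).
It also fails if it takes over 64 s, if anything falls off the work surface, if the arm or the gripper's body presses on something with over 40 N, if the wrist force passes 120 N, or if a joint passes its speed limit or range.

## Robot

A 6-joint arm with a two-finger parallel gripper is mounted at the origin on the work surface; the furniture and walls round the work are solid. World frame = base frame: x ahead of the robot, y to its left, z up, the work surface at z = 0. Lengths are in m, angles in degrees, forces in N, time in s.
With the tool pointing down it reaches from about 0.3 to 0.75 m from the base axis. Payload 8.5 kg.
Tool frame: the origin (TCP) lies at the very end of the fingers, on their centre line; the grasp point (between the pads) lies 19 mm behind it; z points along the fingers, y is the line along which they close (so a half turn about z gives the same grasp; the last joint's range is limited). The gripper opens to 85 mm and grips with 20 to 120 N. Pads are 22 mm wide; open, the fingers measure 114 mm over their backs; the gripper's body (76 mm by 85 mm) begins 54 mm behind the grasp point. The pads swing forward as they close: fully open they stand 13 mm farther back than shut.
Start: joints at [-78.398, 21.807, 74.336, -0, 83.858, -12.336], TCP at [0.223, -0.503, 0.231] pointing down, gripper open.
Joint ranges: [-178.18, 178.18], [-50.72, 133.34], [12.68, 142.11], [-81.47, 261.47], [9.98, 163.14], [-165.26, 165.26]. Speed limits (degrees/s): [136.94, 136.94, 180, 180, 180, 180].

## Interface

Orientations are given as a 3x3 rotation matrix whose columns are the frame's x, y, z axes.
In Python, from rig import observe, cams, ticket gives the robot as it stands.
- The arm moves only by the tool move_arm, never from a script. Its arguments are lists of equal length, an entry for each row: "jaw": the finger opening in cm, from 0 to 8.54; "dp": the shift along the tool's x, y, z in cm, a list of three; "turn": the turn, a rotation vector about the tool's x, y, z in rad, a list of three. In form: {"jaw": [jaw, ...], "dp": [[tx, ty, tz], ...], "turn": [[wx, wy, wz], ...]}. A call has 1 to 12 rows; each row shifts and turns the commanded pose from where the row before left it, along the tool's axes as they then stand; what a row does not reach is not made up. A row lasts 1/12 s, in which the tool goes at most 41.7 mm and 7.16 degrees, less where a joint would pass 70% of its speed; a pose out of reach is approached as far as the arm can. A call is refused whole if a number of a shift passes 4.17 or a number of a turn 0.125, either way. A call with a gripper value outside its range is refused whole. The fingers move at their own pace and stop on an object; "force" is the grip in N (left out, the last holds). Time passes only in rows, so rows that do not move let the fingers close. It gives the time, the measured TCP pose, the force, the opening and the grip force at its end, in the units of the state.
- observe(): the state, without advancing time (a new reading comes with each control period).
- cams.get_image(name): name is "scene" or "top" or "wrist"; returns (picture, depth): 400x640x3 uint8, red, green, blue; 400x640 float32, m along the optical axis (not along the pixel's ray), 0 where there is no reading.
- cams.calibration(name): a dict with "vertical_fov" (degrees; the focal length in pixels is half the picture's height over the tangent of half this angle, whatever the lens; pixels are square), "cx", "cy" (the principal point, pixels), "k1" (the pictures are not rectified: a ray, as slopes to the right and down, at radius r is drawn at 1 + k1 r^2 times it, then the intrinsics apply), "view" (4x4, takes a point from world to camera coordinates); the wrist camera has in their place "tool_from_camera" (4x4, takes a point from camera to tool coordinates, whose origin is the TCP and whose axes are the flange's). Camera axes: x right, y up, looking along -z (the intrinsics and any distortion apply to the point x, -y, -z); pixel columns grow to the right and rows downward; lengths in m; the calibration is good to about 2 mm. A picture is of the moment at which its call begins: read the wrist's pose just before it. calibration takes no time and is no camera call.
- ticket.close_job(): hands the job in; it is judged then, once.
Trained networks look in the newest picture that a camera, given by its name, has taken for a name from the list of things; names that differ only in an ending like _2 or _b are one class to them, and where a whole thing is asked for, a point or a joint stands for the part that bears it (a point fixed in the world has none). Each returns a list of dicts, best first, with "p" (0 to 1); they miss things now and then, are a little off and sometimes report something else, mostly with a low value. They report only what shows in the picture. A call takes as long as a camera call. They do not tell look-alikes from the thing itself.
- cams.spot_in(camera, query): "box" ([centre column, centre row, width, height] as shares, 0 to 1, of the picture: columns of its width, rows of its height, round what is visible of it).
- cams.outline_of(camera, query): "mask" (400x640 bool, what is visible of it) and "box" ([centre column, centre row, width, height] as shares, 0 to 1, of the picture: columns of its width, rows of its height, round what is visible of it).
- cams.mark_of(camera, query): "location" ([column, row] as shares, 0 to 1, of the picture: columns of its width, rows of its height: a listed point, or the origin of a listed thing).
The state is a dict: "time_s": time; "q": joint angles; "qvel": joint speeds; "joint_efforts": joint torques, N m; "position": TCP position; "tool_rot": TCP orientation; "ft_force": force on the tool from outside, world axes, zero at the start; "wrist_torque": the same for the moment, N m; "grip_width": finger opening in m; "gripper_force": force on a finger pad.
Only numpy, scipy, OpenCV 4.12 (cv2) and the standard library are available. Lean on these libraries where they do the work, as an engineer would, in place of code of your own. Each camera call takes 0.05 s, during which the arm holds its last target. There are 200 camera calls.

## Working session

There is one attempt and no reset: what is moved stays moved. The work goes in short steps, Python scripts to look and compute and a tool call to move; the robot and the scene stay as the last step left them, time stands still between calls to the robot, and variables do not carry over. Pictures are saved under pics/ and viewed, at most 10 in all, crops included, and the job is handed in when it is done.

Besides the shell and the picture viewer there is one more tool, called after "Call:" by a JSON object that holds its "fn" and its "kwargs". move_arm: Moves the arm, as the interface text tells. Its arguments: {"type":"object","properties":{"jaw":{"type":"array","items":{"type":"number"}},"dp":{"type":"array","items":{"type":"array","items":{"type":"number"}}},"turn":{"type":"array","items":{"type":"array","items":{"type":"number"}}},"force":{"type":"number"}},"required":["jaw","dp","turn"]}

```bash
mkdir -p pics; ls
cat > h.py <<'E'
import numpy as np, cv2
from rig import observe, cams, ticket
def K(c):
    f=200/np.tan(np.radians(c['vertical_fov'])/2); return f
def cam2world(name,st=None):
    c=cams.calibration(name)
    if name!='wrist': return c,np.linalg.inv(np.array(c['view']))
    st=st or observe()
    T=np.eye(4);T[:3,:3]=st['tool_rot'];T[:3,3]=st['position']
    return c,T@np.array(c['tool_from_camera'])
def ray(c,u,v):
    f=K(c);x=(u-c['cx'])/f;y=(v-c['cy'])/f;a,b=x,y
    for _ in range(20):
        s=1+c['k1']*(a*a+b*b);a,b=x/s,y/s
    return a,b
def deproj(c,M,u,v,d):
    a,b=ray(c,u,v); p=np.stack([a*d,-b*d,-d,np.ones_like(d)],-1)
    return p@M[:3].T
def atz(c,M,u,v,z):
    a,b=ray(c,u,v); dr=M[:3,:3]@np.array([a,-b,-1]); o=M[:3,3]
    return o+dr*(z-o[2])/dr[2]
def proj(c,M,p):
    q=np.linalg.inv(M)@np.append(p,1);a,b=q[0]/-q[2],-q[1]/-q[2];s=1+c['k1']*(a*a+b*b);f=K(c)
    return c['cx']+f*a*s,c['cy']+f*b*s
def save(im,n): cv2.imwrite('pics/'+n,im[:,:,::-1])
E
python3 - <<'E'
from h import *
st=observe();print({k:np.round(v,3).tolist() for k,v in st.items()})
for n in ['scene','top']:
    im,d=cams.get_image(n);save(im,n+'0.png');np.savez(n+'0.npz',im=im,d=d)
    c,M=cam2world(n);print(n,c)
    for q in ['plug_rack','plug_a','culture_flask','flask_mouth','rack_hole_2','steel_tray','brown_dropper','blue_dropper','small_beaker']:
        for r in cams.mark_of(n,q)[:4]:
            u,v=r['location'][0]*640,r['location'][1]*400
            dd=d[int(v),int(u)] if 0<=v<400 and 0<=u<640 else 0
            print(q,round(r['p'],2),round(u),round(v),np.round(deproj(c,M,u,v,np.float64(dd)),3))
E
```

```text
pics
{'time_s': 0.0, 'q': [-78.396, 21.841, 74.385, 0.001, 83.857, -12.335], 'qvel': [-0.017, -0.017, -0.006, -0.059, 0.048, -0.016], 'joint_efforts': [0.0, -44.846, -23.128, -0.0, 0.005, -0.0], 'position': [0.223, -0.502, 0.231], 'tool_rot': [[0.914, 0.406, -0.0], [0.406, -0.914, 0.001], [0.0, -0.001, -1.0]], 'ft_force': [1.007, -0.427, 0.499], 'wrist_torque': [0.007, -0.042, -0.018], 'gripper_force': 0.0, 'grip_width': 0.086}
scene {'vertical_fov': 45.269177855678954, 'cx': 319.2186135463377, 'cy': 193.3496841724008, 'k1': -0.024249508591032958, 'view': array([[ 0.8903214 , -0.45513153,  0.01353101, -0.44176252],
       [ 0.31482097,  0.63677346,  0.70385177, -0.06186963],
       [-0.32896133, -0.62239445,  0.71021799, -1.05357613],
       [ 0.        ,  0.        ,  0.        ,  1.        ]])}
plug_a 0.95 239 306 [ 0.159 -0.336  0.028]
flask_mouth 0.7 390 168 [ 0.565 -0.203  0.097]
steel_tray 0.67 318 268 [ 0.212 -0.54   0.365]
brown_dropper 0.96 410 254 [ 0.517 -0.37   0.014]
brown_dropper 0.46 384 203 [ 0.53  -0.243  0.04 ]
blue_dropper 0.55 426 272 [ 0.519 -0.422  0.016]
blue_d
[... 658 characters left out ...]
74 [ 0.448 -0.058  0.063]
plug_a 0.45 380 292 [ 0.218 -0.25   0.595]
culture_flask 0.98 341 139 [ 0.533 -0.209  0.079]
culture_flask 0.6 378 221 [ 0.337 -0.309  0.002]
culture_flask 0.49 409 127 [ 0.584 -0.388  0.003]
flask_mouth 0.62 343 126 [ 0.578 -0.214  0.027]
rack_hole_2 0.94 274 128 [ 0.562 -0.04   0.063]
rack_hole_2 0.78 278 174 [ 0.447 -0.053  0.061]
rack_hole_2 0.63 276 149 [ 0.51  -0.047  0.059]
rack_hole_2 0.18 274 134 [ 0.545 -0.041  0.065]
steel_tray 0.6 377 222 [ 0.334 -0.308 -0.001]
brown_dropper 0.49 398 149 [ 0.516 -0.351  0.056]
blue_dropper 0.65 417 147 [ 0.522 -0.399  0.049]
small_beaker 0.81 408 126 [ 0.587 -0.385  0.001]
small_beaker 0.52 273 129 [ 0.558 -0.039  0.065]
```

View pics/top0.png

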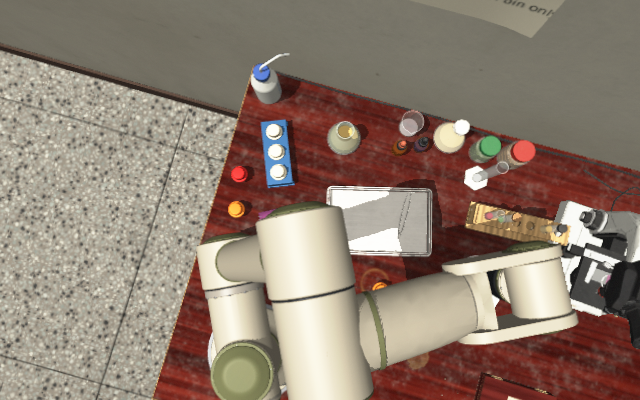

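View pics/scene0.png

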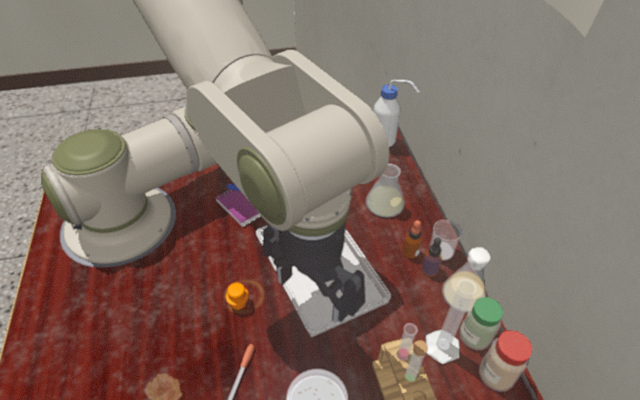

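Top view: the rack is at (277,153) with cream plugs at about (279,172) nearest, (277,152) and (274,131). The open flask is at (344,138), with its mouth near (347,130). The tray is at (380,221). Look-alikes to leave alone are red (239,174), orange (236,209) and (379,287); the white-stoppered flask is at (452,136). The three cream plugs in the blue rack fit the description.

Run:
```python
from h import *
z=np.load('top0.npz');im=z['im'].astype(int);d=z['d'].astype(float)
c,M=cam2world('top')
v,u=np.mgrid[0:400,0:640]
P=deproj(c,M,u,v,d)
hsv=cv2.cvtColor(z['im'],cv2.COLOR_RGB2HSV)
roi=(u>255)&(u<300)&(v>115)&(v<195)
blue=roi&(hsv[...,0]>95)&(hsv[...,0]<125)&(hsv[...,1]>120)
w=roi&(hsv[...,1]<90)&(hsv[...,2]>120)
n,l,s,ce=cv2.connectedComponentsWithStats(w.astype(np.uint8))
for i in range(1,n):
    if s[i,4]>40:
        m=l==i;q=P[m];top=q[q[:,2]>np.percentile(q[:,2],60)]
        print('blob',ce[i],s[i],np.median(top,0).round(4),atz(c,M,*ce[i],.06).round(4), np.percentile(q[:,2],[10,50,90]).round(4))
r=cv2.minAreaRect(np.stack([P[blue][:,0],P[blue][:,1]],1).astype(np.float32));print('rack',r,np.percentile(P[blue][:,2],[10,50,90]))
# flask lip
for zz in(.105,): print('lip~',atz(c,M,347,130,zz))
m=(u>325)&(u<435)&(v>183)&(v<260)&(P[...,2]>0.012)&(P[...,2]<.03)
r=cv2.minAreaRect(P[m][:,:2].astype(np.float32));print('tray',r)
st=observe();print(np.linalg.norm(st['ft_force']))
```

```text
blob [273.38388626 131.29383886] [266 124  16  16 211] [ 0.5579 -0.0392  0.0644] [ 0.5544 -0.0384  0.06  ] [0.0385 0.0608 0.0661]
blob [275.68181818 151.54090909] [268 144  17  16 220] [ 0.5067 -0.0462  0.0601] [ 0.5033 -0.0454  0.06  ] [0.0385 0.0562 0.0612]
blob [277.86343612 171.71365639] [270 164  17  17 227] [ 0.4543 -0.0505  0.0621] [ 0.4526 -0.0521  0.06  ] [0.0378 0.058  0.0632]
rack ((0.42964231967926025, -0.07113299518823624), (0.33361315727233887, 0.0998574048280716), 19.557392120361328) [0.03133767 0.03550872 0.03852803]
lip~ [ 0.55072486 -0.22122625  0.105     ]
tray ((0.337275892496109, -0.31004399061203003), (0.2699302136898041, 0.175256609916687), 89.486083984375)
0.8598695801485381
```

Run:
```python
import cv2
a=cv2.imread('pics/top0.png')[110:240,220:440]; cv2.imwrite('pics/crop0.png',cv2.resize(a,(780,461),interpolation=cv2.INTER_CUBIC))
```

```text
(no output)
```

View pics/crop0.png

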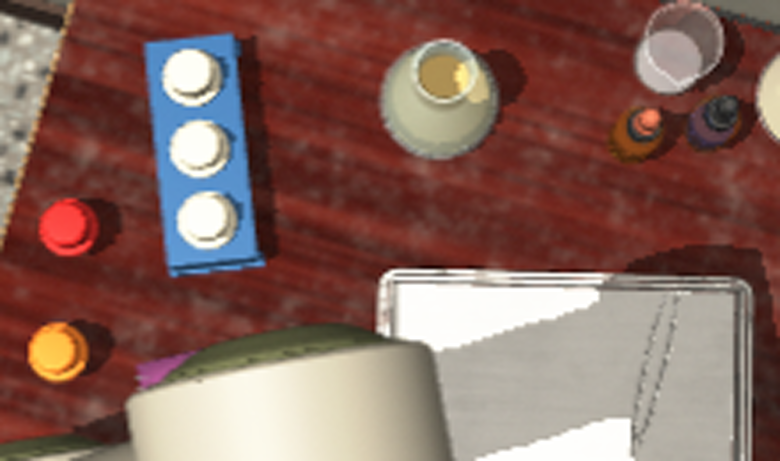

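The crop confirms it: three cream plugs sit in the blue rack, the red and orange ones lie outside it, and the open flask stands at right. Next I move above, between rack and flask.

Call:
{"fn": "move_arm", "kwargs": {"jaw": [0,0,0], "dp": [[0,0,0],[0,0,0],[0,0,0]], "turn": [[0,0,0.1],[0,0,0.1],[0,0,0.1]]}}

```text
time_s: 1.25
position: [0.2232, -0.5027, 0.2313]
tool_rot: [[0.994, 0.113, 0.0], [0.113, -0.994, 0.0], [0.0, -0.0, -1.0]]
ft_force: [-0.4, 0.5, 0.4]
grip_width: 0.0516
gripper_force: 0.0
```

Call:
{"fn": "move_arm", "kwargs": {"jaw": [0,0,0,0,0,0,0,0,0,0,0,0], "dp": [[2.4,-2.9,0],[2.4,-2.9,0],[2.4,-2.9,0],[2.4,-2.9,0],[2.4,-2.9,0],[2.4,-2.9,0],[2.4,-2.9,0],[2.4,-2.9,0],[2.4,-2.9,0],[2.4,-2.9,0],[2.4,-2.9,0],[2.4,-2.9,0]], "turn": [[0,0,0],[0,0,0],[0,0,0],[0,0,0],[0,0,0],[0,0,0],[0,0,0],[0,0,0],[0,0,0],[0,0,0],[0,0,0],[0,0,0]]}}

```text
time_s: 2.25
position: [0.469, -0.1215, 0.2315]
tool_rot: [[0.993, 0.118, 0.0], [0.118, -0.993, -0.0], [0.0, 0.0, -1.0]]
ft_force: [0.9, -1.0, -0.1]
grip_width: 0.0001
gripper_force: 0.0
```

```bash
cat > look.py <<'E'
from h import *
import sys
def look(n):
    st=observe();im,d=cams.get_image('wrist');save(im,n+'.png');np.savez(n+'.npz',im=im,d=d)
    c,M=cam2world('wrist',st);np.savez(n+'M.npz',M=M)
    print('t',st['time_s'],'p',np.round(st['position'],4),'ft',np.round(st['ft_force'],2),'yaw',np.degrees(np.arctan2(st['tool_rot'][1][0],st['tool_rot'][0][0])).round(2),'z',np.round(np.array(st['tool_rot'])[:,2],4))
    return st,im,d.astype(float),c,M
def plugs(im,d,c,M):
    v,u=np.mgrid[0:400,0:640];P=deproj(c,M,u,v,d)
    m=(d>0)&(P[...,2]>.055)&(P[...,2]<.072)&(P[...,0]>.42)&(P[...,0]<.6)&(P[...,1]>-.09)&(P[...,1]<0)
    m=cv2.morphologyEx(m.astype(np.uint8),cv2.MORPH_OPEN,np.ones((5,5)))
    n,l,s,ce=cv2.connectedComponentsWithStats(m)
    for i in range(1,n):
        if s[i,4]>150:
            q=P[l==i];h=np.median(q[:,2]);ct,r=cv2.minEnclosingCircle(q[:,:2].astype(np.float32))
            print('plug',s[i].tolist(),ce[i].round(1),'top',h.round(4),'mean',q[:,:2].mean(0).round(4),'circ',np.round(ct,4),round(r,4),'atz',atz(c,M,*ce[i],h)[:2].round(4))
E
python3 - <<'E'
from look import *
s=look('w1');plugs(*s[1:]);print(s[3])
E
```

```text
t 2.25 p [ 0.469  -0.1215  0.2315] ft [ 0.92 -1.04 -0.09] yaw 6.75 z [ 4.e-04 -3.e-04 -1.e+00]
plug [241, 72, 32, 31, 772] [256.1  87.2] top 0.0627 mean [ 0.5608 -0.0378] circ [ 0.5611 -0.0371] 0.0162 atz [ 0.5608 -0.0378]
plug [247, 123, 29, 29, 650] [261.  136.9] top 0.0589 mean [ 0.51   -0.0446] circ [ 0.5095 -0.044 ] 0.0162 atz [ 0.51   -0.0446]
plug [251, 170, 26, 26, 540] [263.7 182.6] top 0.0611 mean [ 0.4587 -0.0506] circ [ 0.4578 -0.0504] 0.0159 atz [ 0.4588 -0.0507]
{'vertical_fov': 71.12429927347837, 'cx': 325.90104885032264, 'cy': 199.11918817510403, 'k1': -0.025714003173322262, 'tool_from_camera': array([[ 6.95941182e-04,  9.50075294e-01,  3.12019953e-01,
         8.06826432e-02],
       [ 9.99999363e-01, -9.38556310e-04,  6.27390721e-04,
         4.43423163e-04],
       [ 8.88916719e-04,  3.12019317e-01, -9.50075342e-01,
        -1.41852794e-01],
       [ 0.00000000e+00,  0.00000000e+00,  0.00000000e+00,
         1.00000000e+00]])}
```

View pics/w1.png

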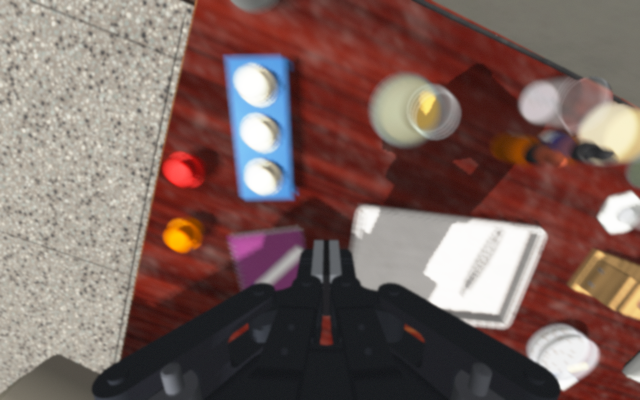

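The wrist view shows the plugs at (264,183), (261,137) and (256,87), the flask mouth at (433,112), and the tray at (450,265). I move over plug 1.

Call:
{"fn": "move_arm", "kwargs": {"jaw": [0,0,0,0,0], "dp": [[-0.1,-2.4,2.5],[-0.1,-2.4,2.5],[-0.1,-2.4,2.5],[0,0,3.8],[0,0,0]], "turn": [[0,0,0],[0,0,0],[0,0,0],[0,0,0],[0,0,0]]}}

```text
time_s: 2.72
position: [0.4539, -0.0502, 0.1139]
tool_rot: [[0.993, 0.119, -0.009], [0.119, -0.993, 0.004], [-0.009, -0.005, -1.0]]
ft_force: [-1.3, 0.5, -0.9]
grip_width: 0.0002
gripper_force: 0.0
```

Run:
```python
from look import *
s=look('w2');plugs(*s[1:])
```

```text
t 2.7167 p [ 0.4539 -0.0502  0.1139] ft [-1.3   0.47 -0.95] yaw 6.85 z [-0.0091  0.0035 -1.    ]
plug [301, 34, 49, 55, 2110] [325.   61.3] top 0.0627 mean [ 0.5609 -0.0368] circ [ 0.561  -0.0366] 0.0162 atz [ 0.561  -0.0368]
plug [303, 122, 45, 44, 1577] [325.6 143.3] top 0.0589 mean [ 0.5099 -0.0433] circ [ 0.5092 -0.0433] 0.0162 atz [ 0.51   -0.0433]
plug [306, 193, 42, 40, 1319] [326.3 212.9] top 0.0609 mean [ 0.4592 -0.0499] circ [ 0.4581 -0.05  ] 0.0162 atz [ 0.4594 -0.0499]
```

View pics/w2.png

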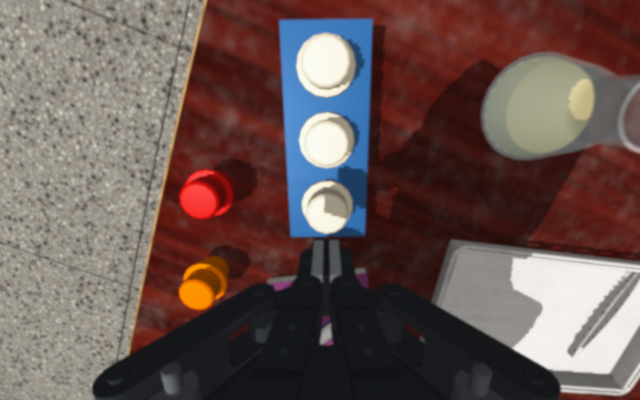

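Plug crowns are at (326,210), (326,142) and (325,62). I centre on plug 1 and descend to just above it.

Call:
{"fn": "move_arm", "kwargs": {"jaw": [0,0,0,0,0], "dp": [[0.3,0,1.5],[0,0,2],[0,0,1.2],[0,0,0],[0,0,0]], "turn": [[0,0,0],[0,0,0],[0,0,0],[0,0,0],[0,0,0]]}}

```text
time_s: 3.18
position: [0.4608, -0.0526, 0.0728]
tool_rot: [[0.993, 0.117, 0.002], [0.117, -0.993, -0.001], [0.002, 0.001, -1.0]]
ft_force: [0.1, 0.3, -0.4]
grip_width: 0.0001
gripper_force: 0.0
```

```bash
cat > feel.py <<'E'
from h import *
F=[];J=[]
for i in range(6):
    cams.get_image('wrist');s=observe();F.append(s['ft_force']);J.append(s['joint_efforts'])
F=np.array(F);J=np.array(J)
print(s['time_s'],np.round(s['position'],4),'F',F.mean(0).round(2),'sd',F.std(0).round(2),'J',J.mean(0).round(3)[:5],J.std(0).round(3)[:5],np.round(np.array(s['tool_rot'])[:,2],3))
E
python3 feel.py
```

```text
3.4833 [ 0.4602 -0.0519  0.0721] F [-0.18  0.09 -0.31] sd [0.37 0.65 0.58] J [-7.8000e-02 -3.9358e+01 -1.5362e+01 -2.0000e-03  1.1000e-02] [0.012 0.343 0.138 0.    0.005] [ 0.001 -0.001 -1.   ]
```

Call:
{"fn": "move_arm", "kwargs": {"jaw": [0,0,0,0,0,0,0], "dp": [[-0.1,-0.15,0.5],[0,0,0.3],[0,0,0.2],[0,0,0.15],[0,0,0.15],[0,0,0],[0,0,0]], "turn": [[0,0,0],[0,0,0],[0,0,0],[0,0,0],[0,0,0],[0,0,0],[0,0,0]]}}

```text
time_s: 4.07
position: [0.4584, -0.0502, 0.0586]
tool_rot: [[0.993, 0.118, -0.0], [0.118, -0.993, 0.0], [-0.0, -0.0, -1.0]]
ft_force: [-2.4, 0.9, 8.3]
grip_width: 0.0001
gripper_force: 4.4
```

```bash
python3 feel.py
```

```text
4.3667 [ 0.4584 -0.0502  0.0587] F [-3.    1.09  8.22] sd [0.44 0.65 0.33] J [ -0.489 -36.296 -14.512  -0.05   -0.841] [0.004 0.041 0.005 0.    0.004] [-0.  0. -1.]
```

Call:
{"fn": "move_arm", "kwargs": {"jaw": [0,0,0,0], "dp": [[0,0,0.08],[0,0,0],[0,0,0],[0,0,0]], "turn": [[0,0,0],[0,0,0],[0,0,0],[0,0,0]]}}

```text
time_s: 4.7
position: [0.4584, -0.0502, 0.058]
tool_rot: [[0.993, 0.118, -0.0], [0.118, -0.993, 0.0], [-0.0, -0.0, -1.0]]
ft_force: [-3.1, 1.1, 10.7]
grip_width: -0.0004
gripper_force: 5.2
```

```bash
python3 feel.py
```

```text
5.0 [ 0.4584 -0.0502  0.058 ] F [-3.13  1.42 10.42] sd [0.42 0.36 0.64] J [ -0.518 -35.625 -14.374  -0.04   -0.958] [0.001 0.005 0.    0.    0.   ] [-0.  0. -1.]
```

Plug 1 is hard: 10.4 N at about 4 mm, roughly 3 N/mm. On to the middle plug.

Call:
{"fn": "move_arm", "kwargs": {"jaw": [0,0,0,0,0,0,0,0], "dp": [[0,0,-1.2],[2.6,0,0],[2.55,0,0],[0,0,0],[0,0,0.6],[0,0,0.4],[0,0,0.15],[0,0,0]], "turn": [[0,0,0],[0,0,0],[0,0,0],[0,0,0],[0,0,0],[0,0,0],[0,0,0],[0,0,0]]}}

```text
time_s: 5.67
position: [0.5088, -0.0442, 0.0575]
tool_rot: [[0.993, 0.117, -0.002], [0.117, -0.993, 0.001], [-0.002, -0.001, -1.0]]
ft_force: [0.4, 0.3, 2.1]
grip_width: -0.0
gripper_force: 1.0
```

```bash
python3 feel.py
```

```text
5.9667 [ 0.5096 -0.0444  0.0582] F [-1.32  0.15  1.54] sd [0.38 0.49 0.52] J [-1.280e-01 -4.385e+01 -1.613e+01  1.100e-02 -3.020e-01] [0.095 0.207 0.007 0.031 0.048] [-0. -0. -1.]
```

Call:
{"fn": "move_arm", "kwargs": {"jaw": [0,0,0,0], "dp": [[0,0,0.12],[0,0,0.11],[0,0,0],[0,0,0]], "turn": [[0,0,0],[0,0,0],[0,0,0],[0,0,0]]}}

```text
time_s: 6.3
position: [0.5097, -0.0444, 0.0558]
tool_rot: [[0.993, 0.118, -0.0], [0.118, -0.993, -0.0], [-0.0, 0.0, -1.0]]
ft_force: [-2.1, 0.0, 3.3]
grip_width: 0.0002
gripper_force: 1.7
```

```bash
python3 feel.py
```

```text
6.6 [ 0.5098 -0.0444  0.0558] F [-1.71 -0.82  3.39] sd [0.49 0.7  0.1 ] J [  0.391 -43.26  -15.933   0.25   -0.413] [0.058 0.018 0.01  0.025 0.001] [ 0. -0. -1.]
```

The middle plug is supple: 3.5 N at about 4.3 mm. Next the far one.

Call:
{"fn": "move_arm", "kwargs": {"jaw": [0,0,0,0,0,0,0,0], "dp": [[0,0,-1.8],[2.6,0,0],[2.55,0,0],[0,0,0],[0,0,0.6],[0,0,0.4],[0,0,0.2],[0,0,0]], "turn": [[0,0,0],[0,0,0],[0,0,0],[0,0,0],[0,0,0],[0,0,0],[0,0,0],[0,0,0]]}}

```text
time_s: 7.27
position: [0.5601, -0.0381, 0.0612]
tool_rot: [[0.993, 0.117, -0.001], [0.117, -0.993, 0.001], [-0.001, -0.001, -1.0]]
ft_force: [-1.2, 1.4, 2.2]
grip_width: 0.0001
gripper_force: 1.3
```

```bash
python3 feel.py
```

```text
7.5667 [ 0.5607 -0.0383  0.0619] F [-1.1   0.66  2.3 ] sd [0.59 0.6  0.23] J [ -0.337 -48.14  -17.711  -0.054  -0.408] [0.165 0.26  0.068 0.06  0.041] [-0. -0. -1.]
```

Call:
{"fn": "move_arm", "kwargs": {"jaw": [0,0,0,0], "dp": [[0,0,0.15],[0,0,0],[0,0,0],[0,0,0]], "turn": [[0,0,0],[0,0,0],[0,0,0],[0,0,0]]}}

```text
time_s: 7.9
position: [0.5608, -0.0383, 0.0603]
tool_rot: [[0.993, 0.118, -0.0], [0.118, -0.993, -0.0], [-0.0, 0.0, -1.0]]
ft_force: [-1.6, 0.3, 3.2]
grip_width: -0.0005
gripper_force: 1.8
```

```bash
python3 feel.py
```

```text
8.2 [ 0.5609 -0.0383  0.0602] F [-2.45 -0.09  3.6 ] sd [0.65 0.49 0.55] J [  0.257 -47.682 -17.643   0.205  -0.524] [0.058 0.003 0.014 0.025 0.008] [-0. -0. -1.]
```

The far plug is supple too: 3.7 N at about 4 mm. Now I grip the hard plug in hole 1.

Call:
{"fn": "move_arm", "kwargs": {"jaw": [0,0,5.5,5.5,5.5,5.5,5.5,5.5,5.5,5.5,5.5], "dp": [[0,0,-3],[0,0,-3],[-3.4,0,0],[-3.4,0,0],[-3.45,0,0],[0,0,0],[0,0,3],[0,0,3],[0,0,1],[0,0,0.6],[0,0,0]], "turn": [[0,0,0],[0,0,0],[0,0,0],[0,0,0],[0,0,0],[0,0,0],[0,0,0],[0,0,0],[0,0,0],[0,0,0],[0,0,0]]}}

```text
time_s: 9.12
position: [0.4591, -0.0502, 0.0433]
tool_rot: [[0.993, 0.117, -0.001], [0.117, -0.993, 0.001], [-0.001, -0.001, -1.0]]
ft_force: [-0.3, -0.8, 0.5]
grip_width: 0.0551
gripper_force: 0.0
```

Call:
{"fn": "move_arm", "kwargs": {"jaw": [2.5,2.5,2.5,2.5,2.5,2.5,2.5,2.5,2.5,2.5], "force": 25, "dp": [[0,0,0],[0,0,0],[0,0,0],[0,0,0],[0,0,0],[0,0,0],[0,0,0],[0,0,0],[0,0,0],[0,0,0]], "turn": [[0,0,0],[0,0,0],[0,0,0],[0,0,0],[0,0,0],[0,0,0],[0,0,0],[0,0,0],[0,0,0],[0,0,0]]}}

```text
time_s: 9.95
position: [0.4593, -0.0504, 0.0443]
tool_rot: [[0.993, 0.117, 0.001], [0.117, -0.993, -0.0], [0.0, 0.0, -1.0]]
ft_force: [0.9, -0.2, 1.4]
grip_width: 0.0314
gripper_force: 27.4
```

Call:
{"fn": "move_arm", "kwargs": {"jaw": [2.5,2.5,2.5,2.5,2.5,2.5,2.5,2.5,2.5,2.5,2.5,2.5], "dp": [[0,0,-1.5],[0,0,-2.5],[0,0,-3],[0,0,-1],[-2,2.5,0],[-2.1,2.6,0],[-2.1,2.6,0],[-2.1,2.6,0],[-2.1,2.6,0],[-2.1,2.5,0],[-2.1,2.5,0],[0,0,0]], "turn": [[0,0,0],[0,0,0],[0,0,0],[0,0,0],[0,0,0],[0,0,0],[0,0,0],[0,0,0],[0,0,0],[0,0,0],[0,0,0],[0,0,0]]}}

```text
time_s: 10.95
position: [0.3329, -0.2487, 0.124]
tool_rot: [[0.994, 0.113, -0.001], [0.113, -0.994, -0.0], [-0.001, 0.0, -1.0]]
ft_force: [0.5, 1.1, -0.9]
grip_width: 0.0315
gripper_force: 27.2
```

Run:
```python
from look import *
im,d=cams.get_image('scene');save(im,'s2.png');s=observe();print(s['time_s'],np.round(s['position'],4),s['grip_width'],s['gripper_force'])
```

```text
11.0 [ 0.3337 -0.2468  0.1239] 0.031320987662136056 27.249998152256012
```

View pics/s2.png

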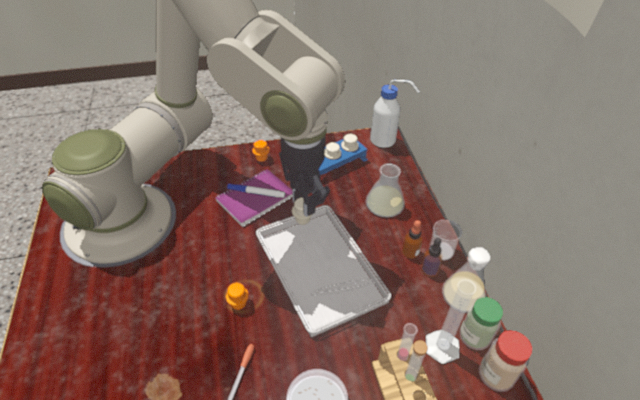

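The hard plug is held at (303,210) above the tray's rack-side end, and two plugs remain in the rack. I lower and release it.

Call:
{"fn": "move_arm", "kwargs": {"jaw": [2.5,2.5,2.5,2.5,2.5,2.5,5,5,5,5], "dp": [[0,0,3],[0,0,3],[0,0,1.8],[0,0,0.7],[0,0,0.35],[0,0,0],[0,0,0],[0,0,0],[0,0,0],[0,0,0]], "turn": [[0,0,0],[0,0,0],[0,0,0],[0,0,0],[0,0,0],[0,0,0],[0,0,0],[0,0,0],[0,0,0],[0,0,0]]}}

```text
time_s: 11.83
position: [0.3354, -0.2454, 0.0363]
tool_rot: [[0.993, 0.118, 0.001], [0.118, -0.993, -0.001], [0.001, 0.001, -1.0]]
ft_force: [0.1, -0.0, -0.3]
grip_width: 0.0498
gripper_force: 0.0
```

Call:
{"fn": "move_arm", "kwargs": {"jaw": [5.5,5.5,5.5,5.5,5.5,5.5,5.5,5.5,5.5], "dp": [[0,0,-1],[0,0,-3],[0,0,-3.8],[0,0,-3.8],[2.5,-2.5,-3.5],[2.5,-2.5,0],[2.5,-2.5,0],[2,0,0],[0,0,0]], "turn": [[0,0,0],[0,0,0],[0,0,0],[0,0,0],[0,0,0],[0,0,0],[0,0,0],[0,0,0],[0,0,0]]}}

```text
time_s: 12.58
position: [0.4195, -0.1629, 0.1817]
tool_rot: [[0.993, 0.121, 0.002], [0.121, -0.993, -0.001], [0.002, 0.001, -1.0]]
ft_force: [0.3, 0.1, -0.8]
grip_width: 0.0549
gripper_force: 0.0
```

Run:
```python
from look import *
s=look('w3');plugs(*s[1:])
for q in ['flask_mouth']:
    for r in cams.mark_of('wrist',q)[:3]:
        u,v=r['location'][0]*640,r['location'][1]*400
        print(q,round(r['p'],2),round(u,1),round(v,1),atz(*s[3:],u,v,.105).round(4))
```

```text
t 12.5833 p [ 0.4195 -0.1629  0.1817] ft [ 0.35  0.1  -0.76] yaw 6.93 z [ 0.0022 -0.001  -1.    ]
plug [176, 0, 40, 36, 1180] [196.3  15.9] top 0.0628 mean [ 0.5589 -0.0391] circ [ 0.5614 -0.0374] 0.0163 atz [ 0.5589 -0.0393]
plug [187, 62, 36, 38, 1060] [204.5  80.8] top 0.0589 mean [ 0.5096 -0.0443] circ [ 0.5094 -0.0432] 0.0162 atz [ 0.5097 -0.0444]
flask_mouth 0.94 422.1 35.6 [ 0.5558 -0.2142  0.105 ]
flask_mouth 0.67 225.0 88.1 [ 0.5045 -0.0784  0.105 ]
```

View pics/w3.png

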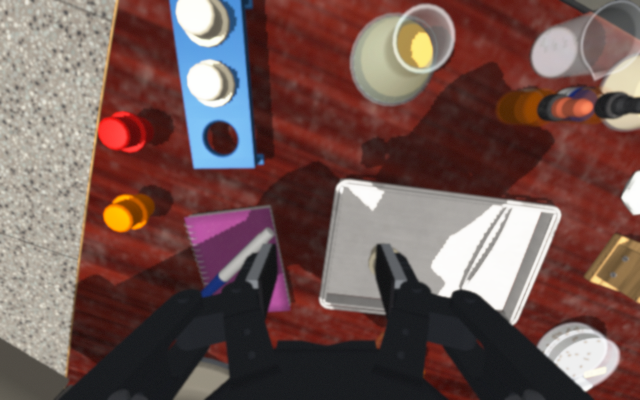

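The plug stands in the tray (about (382,260), partly behind the finger), and hole 1 is empty. The flask lip ring is centred near (424,38). I take two closer views of the mouth to triangulate it.

Call:
{"fn": "move_arm", "kwargs": {"jaw": [5.5,5.5,5.5,5.5], "dp": [[2.5,0,-1],[2.5,0,-1],[0,0,0],[0,0,0]], "turn": [[0,0,0],[0,0,0],[0,0,0],[0,0,0]]}}

```text
time_s: 13.02
position: [0.4665, -0.1587, 0.201]
tool_rot: [[0.993, 0.117, -0.0], [0.117, -0.993, -0.0], [-0.0, 0.0, -1.0]]
ft_force: [-0.7, 0.1, -0.7]
grip_width: 0.0553
gripper_force: 0.0
```

```bash
cat > mouth.py <<'E'
from look import *
def mouth(n):
    s=look(n);st,im,d,c,M=s
    for r in cams.mark_of('wrist','flask_mouth')[:2]:
        u,v=r['location'][0]*640,r['location'][1]*400
        print('mark',round(r['p'],2),round(u,1),round(v,1),atz(c,M,u,v,.105).round(4))
    v,u=np.mgrid[0:400,0:640];P=deproj(c,M,u,v,d)
    m=(d>0)&(P[...,2]>.098)&(P[...,2]<.112)&(np.hypot(P[...,0]-.553,P[...,1]+.214)<.035)
    q=P[m];print('lip px',m.sum())
    if m.sum()>20:
        ct,r=cv2.minEnclosingCircle(q[:,:2].astype(np.float32));print(np.percentile(q[:,2],[5,50,95]).round(4),'circ',np.round(ct,4),round(r,4))
        A=np.c_[2*q[:,:2],np.ones(len(q))];b=(q[:,:2]**2).sum(1);x=np.linalg.lstsq(A,b,rcond=None)[0];print('fit',x[:2].round(4),np.sqrt(x[2]+x[0]**2+x[1]**2).round(4))
    return s
E
python3 -c "
from mouth import *
mouth('w4')"
```

```text
t 13.0167 p [ 0.4665 -0.1587  0.201 ] ft [-0.72  0.07 -0.74] yaw 6.74 z [-2.e-04 -2.e-04 -1.e+00]
mark 0.89 407.2 106.9 [ 0.5551 -0.2148  0.105 ]
mark 0.67 529.3 103.5 [ 0.5704 -0.3139  0.105 ]
lip px 945
[0.0986 0.1034 0.105 ] circ [ 0.5548 -0.2158] 0.0225
fit [ 0.5544 -0.2155] 0.0198
```

Call:
{"fn": "move_arm", "kwargs": {"jaw": [5.5,5.5,5.5,5.5], "dp": [[0,3,0],[0,3,0],[0,0,0],[0,0,0]], "turn": [[0,0,0],[0,0,0],[0,0,0],[0,0,0]]}}

```text
time_s: 13.45
position: [0.4727, -0.2188, 0.2005]
tool_rot: [[0.993, 0.115, -0.001], [0.115, -0.993, 0.001], [-0.001, -0.001, -1.0]]
ft_force: [0.5, 0.7, 0.0]
grip_width: 0.0552
gripper_force: 0.0
```

```bash
python3 -c "
from mouth import *
mouth('w5')
a=cv2.imread('pics/w4.png');b=cv2.imread('pics/w5.png')
cv2.imwrite('pics/m.png',np.vstack([cv2.resize(x[0:180,200:520],(533,300)) for x in (a,b)]))"
```

```text
t 13.45 p [ 0.4727 -0.2188  0.2005] ft [0.55 0.73 0.05] yaw 6.58 z [-1.2e-03  9.0e-04 -1.0e+00]
mark 0.81 333.6 106.9 [ 0.554  -0.2158  0.105 ]
lip px 957
[0.0988 0.1034 0.1052] circ [ 0.5544 -0.2155] 0.0221
fit [ 0.5544 -0.2155] 0.0197
```

View pics/m.png

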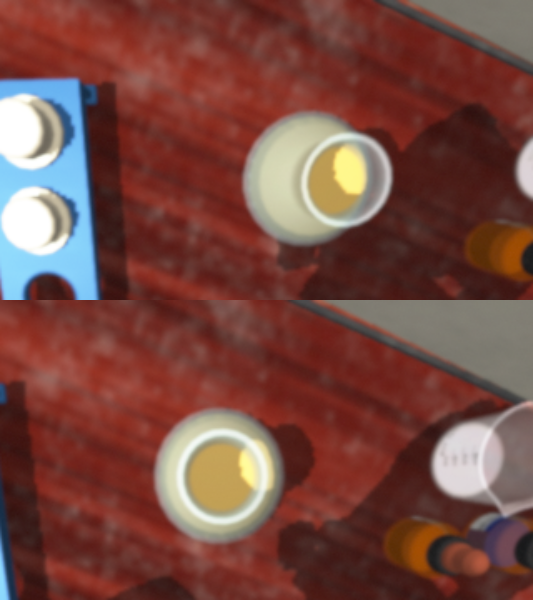

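The lip ring centre is (0.5545,-0.2155) in both views, lip at about 0.104 to 0.105. Now to the far plug.

Call:
{"fn": "move_arm", "kwargs": {"jaw": [5.5,5.5,5.5,5.5,5.5,5.5,5.5,5.5,5.5,5.5,5.5], "dp": [[1.8,-2.85,0],[1.8,-2.85,0],[1.8,-2.85,0],[1.8,-2.85,0],[1.8,-2.85,0],[1.8,-2.85,0],[0,0,3.5],[0,0,3.5],[0,0,3],[0,0,0],[0,0,0]], "turn": [[0,0,0],[0,0,0],[0,0,0],[0,0,0],[0,0,0],[0,0,0],[0,0,0],[0,0,0],[0,0,0],[0,0,0],[0,0,0]]}}

```text
time_s: 14.47
position: [0.5602, -0.0346, 0.101]
tool_rot: [[0.993, 0.118, -0.002], [0.118, -0.993, 0.001], [-0.002, -0.001, -1.0]]
ft_force: [0.2, -0.1, 1.5]
grip_width: 0.0552
gripper_force: 0.0
```

```bash
python3 -c "
from look import *
s=look('w6');plugs(*s[1:])"
```

```text
t 14.4667 p [ 0.5602 -0.0346  0.101 ] ft [ 0.19 -0.1   1.48] yaw 6.79 z [-2.4e-03  7.0e-04 -1.0e+00]
plug [307, 202, 45, 44, 1560] [329.  223.9] top 0.0629 mean [ 0.5636 -0.0366] circ [ 0.5618 -0.0367] 0.0163 atz [ 0.5639 -0.0366]
plug [309, 268, 40, 34, 1093] [328.6 284.1] top 0.0588 mean [ 0.5118 -0.0428] circ [ 0.5102 -0.043 ] 0.0162 atz [ 0.512  -0.0427]
```

Call:
{"fn": "move_arm", "kwargs": {"jaw": [5.5,5.5,5.5,5.5,5.5,2.5,2.5,2.5,2.5,2.5,2.5,2.5], "dp": [[0.05,0.23,2],[0,0,2],[0,0,1.1],[0,0,0.5],[0,0,0],[0,0,0],[0,0,0],[0,0,0],[0,0,0],[0,0,0],[0,0,0],[0,0,0]], "turn": [[0,0,0],[0,0,0],[0,0,0],[0,0,0],[0,0,0],[0,0,0],[0,0,0],[0,0,0],[0,0,0],[0,0,0],[0,0,0],[0,0,0]]}}

```text
time_s: 15.52
position: [0.5621, -0.0376, 0.0453]
tool_rot: [[0.993, 0.118, 0.001], [0.118, -0.993, -0.0], [0.001, 0.0, -1.0]]
ft_force: [0.6, -0.8, 1.5]
grip_width: 0.0312
gripper_force: 27.4
```

```bash
python3 -c "
from look import *
s=look('w7');print(s[0]['grip_width'],s[0]['gripper_force'])"
```

```text
t 15.5167 p [ 0.5621 -0.0376  0.0453] ft [ 0.6  -0.79  1.55] yaw 6.75 z [ 8.e-04 -2.e-04 -1.e+00]
0.03121930373336808 27.399262189865112
```

Call:
{"fn": "move_arm", "kwargs": {"jaw": [2.5,2.5,2.5,2.5,2.5,2.5,2.5,2.5,2.5,2.5,2.5,2.5], "dp": [[0,0,-2],[0,0,-4],[0,0,-4],[0,0,-4],[-0.46,2.6,0],[-0.46,3,0],[-0.46,3,0],[-0.47,3,0],[-0.47,3,0],[-0.47,3,0],[0,0,0],[0,0,0]], "turn": [[0,0,0],[0,0,0],[0,0,0],[0,0,0],[0,0,0],[0,0,0],[0,0,0],[0,0,0],[0,0,0],[0,0,0],[0,0,0],[0,0,0]]}}

```text
time_s: 16.57
position: [0.5542, -0.2166, 0.1843]
tool_rot: [[0.993, 0.115, -0.001], [0.115, -0.993, 0.001], [-0.001, -0.001, -1.0]]
ft_force: [0.2, 0.6, -0.5]
grip_width: 0.0312
gripper_force: 27.4
```

```bash
cat feel.py > f2.py; python3 feel.py; python3 -c "
from look import *
s=look('w8');print(s[0]['grip_width'],s[0]['gripper_force'])
st,im,d,c,M=s
v,u=np.mgrid[0:400,0:640];P=deproj(c,M,u,v,d)
# plug in tool coords
R=np.array(st['tool_rot']);Q=(P-np.array(st['position']))@R
m=(d>0)&(abs(Q[...,1])<.03)&(abs(Q[...,0])<.04)&(Q[...,2]>-.01)&(Q[...,2]<.05)
q=Q[m];print(m.sum())
for lo in np.arange(-.01,.04,.004):
    k=q[(q[:,2]>=lo)&(q[:,2]<lo+.004)]
    if len(k)>15: print(lo.round(3),len(k),'x',np.percentile(k[:,0],[1,50,99]).round(4),'y',np.percentile(k[:,1],[1,99]).round(4))
"
```

```text
16.8667 [ 0.5549 -0.2145  0.1851] F [ 0.02 -0.02 -0.47] sd [0.4  0.67 0.32] J [-7.9400e-01 -5.0116e+01 -2.2729e+01 -2.8000e-02 -7.0000e-03] [0.521 0.154 0.119 0.026 0.011] [-0.  0. -1.]
t 16.8667 p [ 0.5549 -0.2145  0.1851] ft [-0.38 -0.11  0.14] yaw 6.83 z [-1.e-04  1.e-04 -1.e+00]
0.03123465846308562 27.366205751895905
1683
-0.01 338 x [-0.0082  0.0115  0.0154] y [-0.027   0.0275]
-0.006 236 x [0.0032 0.0116 0.0152] y [-0.0213  0.0217]
-0.002 146 x [0.0028 0.0129 0.0152] y [-0.0155  0.0157]
0.002 444 x [0.0028 0.0131 0.0191] y [-0.017  0.017]
0.006 444 x [0.003  0.0154 0.02  ] y [-0.0184  0.0186]
0.026 52 x [0.0102 0.0131 0.0141] y [-0.0084  0.0097]
```

View pics/w8.png

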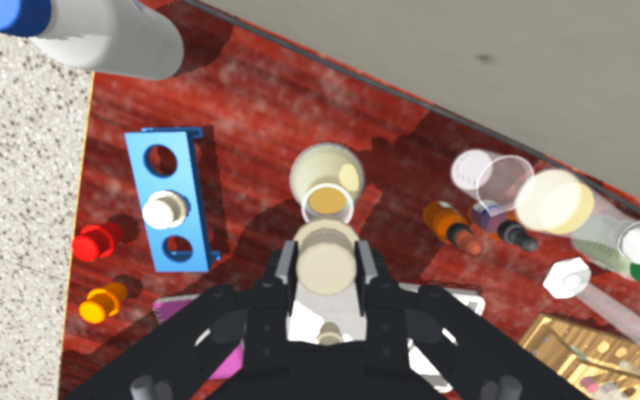

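The plug is held at (325,255), centred in the fingers, with the mouth ahead of it in view at (327,207). I align and descend gently.

Call:
{"fn": "move_arm", "kwargs": {"jaw": [2.5,2.5,2.5,2.5,2.5,2.5,2.5,2.5], "dp": [[0.03,0.09,1.2],[0,0,1.5],[0,0,0.8],[0,0,0.3],[0,0,0.3],[0,0,0.3],[0,0,0],[0,0,0]], "turn": [[0,0,0],[0,0,0],[0,0,0],[0,0,0],[0,0,0],[0,0,0],[0,0,0],[0,0,0]]}}

```text
time_s: 17.58
position: [0.5553, -0.2165, 0.1414]
tool_rot: [[0.993, 0.118, 0.001], [0.118, -0.993, -0.0], [0.0, 0.0, -1.0]]
ft_force: [0.1, 0.5, -0.2]
grip_width: 0.0315
gripper_force: 27.4
```

```bash
python3 feel.py
```

```text
17.8833 [ 0.5552 -0.2165  0.1413] F [-0.33  0.48 -0.3 ] sd [0.3  0.44 0.58] J [ 7.0000e-03 -5.1214e+01 -2.1382e+01 -0.0000e+00  0.0000e+00] [0.003 0.105 0.049 0.    0.001] [ 0. -0. -1.]
```

Call:
{"fn": "move_arm", "kwargs": {"jaw": [2.5,2.5,2.5,2.5,2.5,2.5,2.5,2.5,2.5], "dp": [[0,-0.1,0],[0,0,0],[0,0,0.25],[0,0,0.25],[0,0,0.25],[0,0,0.25],[0,0,0.25],[0,0,0.25],[0,0,0]], "turn": [[0,0,0],[0,0,0],[0,0,0],[0,0,0],[0,0,0],[0,0,0],[0,0,0],[0,0,0],[0,0,0]]}}

```text
time_s: 18.63
position: [0.5548, -0.2153, 0.1254]
tool_rot: [[0.993, 0.117, -0.001], [0.117, -0.993, 0.001], [-0.001, -0.001, -1.0]]
ft_force: [0.4, -0.3, -1.1]
grip_width: 0.0316
gripper_force: 27.4
```

```bash
python3 feel.py
```

```text
18.9333 [ 0.5551 -0.2155  0.1262] F [-0.03  0.01 -0.39] sd [0.48 0.5  0.38] J [-7.0000e-03 -5.1348e+01 -2.0815e+01 -1.0000e-03 -8.0000e-03] [0.001 0.087 0.064 0.    0.014] [ 0. -0. -1.]
```

It is inside the bore with no resistance, so I continue to the lip.

Call:
{"fn": "move_arm", "kwargs": {"jaw": [2.5,2.5,2.5,2.5,2.5,2.5,2.5], "dp": [[0,0,0.25],[0,0,0.25],[0,0,0.25],[0,0,0.2],[0,0,0.15],[0,0,0.1],[0,0,0]], "turn": [[0,0,0],[0,0,0],[0,0,0],[0,0,0],[0,0,0],[0,0,0],[0,0,0]]}}

```text
time_s: 19.52
position: [0.5549, -0.2154, 0.114]
tool_rot: [[0.993, 0.118, -0.0], [0.118, -0.993, 0.0], [-0.0, -0.0, -1.0]]
ft_force: [-1.3, 0.0, 1.8]
grip_width: 0.0314
gripper_force: 27.6
```

```bash
python3 feel.py
```

```text
19.8167 [ 0.555  -0.2154  0.1142] F [-1.13  0.9   1.72] sd [0.38 0.46 0.7 ] J [-4.3000e-02 -5.0364e+01 -2.0424e+01  4.7000e-02 -3.3300e-01] [0.003 0.102 0.04  0.002 0.01 ] [ 0. -0. -1.]
```

Contact of about 2 N at exactly the home height. Release and retreat straight up.

Call:
{"fn": "move_arm", "kwargs": {"jaw": [4,4.8,4.8,4.8,4.8,4.8,4.8,4.8,4.8,4.8,4.8,4.8], "dp": [[0,0,0],[0,0,0],[0,0,0],[0,0,0],[0,0,-1],[0,0,-2.5],[0,0,-2.5],[0,0,-2.5],[-3,0,-2],[-3,0,0],[-2,0,0],[0,0,0]], "turn": [[0,0,0],[0,0,0],[0,0,0],[0,0,0],[0,0,0],[0,0,0],[0,0,0],[0,0,0],[0,0,0],[0,0,0],[0,0,0],[0,0,0]]}}

```text
time_s: 20.82
position: [0.4731, -0.225, 0.2205]
tool_rot: [[0.993, 0.116, 0.0], [0.116, -0.993, -0.001], [0.0, 0.001, -1.0]]
ft_force: [0.6, -0.8, 0.2]
grip_width: 0.0481
gripper_force: 0.0
```

```bash
python3 -c "
from look import *
st,im,d,c,M=look('w9');plugs(im,d,c,M)
v,u=np.mgrid[0:400,0:640];P=deproj(c,M,u,v,d)
for lo,hi in((.106,.116),(.122,.14)):
    m=(d>0)&(P[...,2]>lo)&(P[...,2]<hi)&(np.hypot(P[...,0]-.553,P[...,1]+.214)<.035);q=P[m]
    ct,r=cv2.minEnclosingCircle(q[:,:2].astype(np.float32));print(m.sum(),np.percentile(q[:,2],[5,50,95]).round(4),np.round(ct,4),round(r,4))
    if lo>.12:
        k=abs(q[:,2]-np.median(q[:,2]))<.002;q=q[k];n=np.linalg.svd(q-q.mean(0),full_matrices=False)[2][2];print('normal',n.round(3))
"
```

```text
t 20.8167 p [ 0.4731 -0.225   0.2205] ft [ 0.65 -0.85  0.25] yaw 6.66 z [ 3.e-04 -9.e-04 -1.e+00]
plug [148, 117, 30, 29, 692] [162.5 131.1] top 0.0588 mean [ 0.5097 -0.0452] circ [ 0.5097 -0.0439] 0.0163 atz [ 0.5098 -0.0453]
576 [0.1087 0.1101 0.1114] [ 0.5545 -0.2151] 0.0214
1339 [0.13   0.1318 0.1331] [ 0.5541 -0.2152] 0.0162
normal [0.002 0.    1.   ]
```

View pics/w9.png

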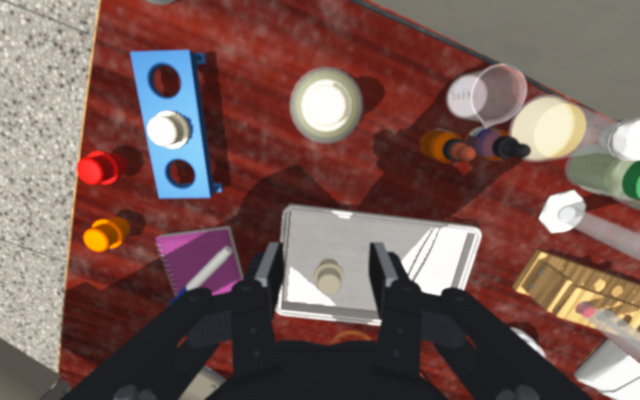

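One plug sits upright and home in the flask mouth (325,103), one is in the middle hole (168,129), and the hard one stands in the tray (329,276). The arm is clear, so I hand in.

```bash
python3 -c "
from rig import ticket
print(ticket.close_job())"
```

```text
the job is handed in; nothing more can be done
None
```

Job handed in at about 21 s; no verdict came back. The hard plug (nearest hole, about 10.5 N at 4 mm) stands in the steel tray, the supple plug from the far hole is home in the flask mouth, and the other supple plug is still in the middle hole.

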